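Set the pouch sealer's time dial and switch it on

TASK

Get the blue pouch sealer ready for the next batch: with a fingertip, push the black pointer of its time dial round until its white stripe lines up with the red line on the white scale, and press the green-dotted end of the black power rocker beside it fully down, so that the sealer is on. Only push and press: do not pinch the pointer between the fingers. Leave the sealer's sprung arm up and everything else on the bench where it stands.

Things in the scene. Friction and masses are not known exactly. Their poses are not given: they have to be found in the camera images.
- sealer: blue tabletop impulse sealer, fixed. Origin: centre of the underside of its control housing (130 mm in x, 200 mm in y, level deck 85 mm above the bench); x points to its back, z up. On the deck: time dial on the vertical axis x 0, y +45 mm; power rocker at x 0, y -55 mm. A beam 74 mm wide, 78 mm high, runs from the housing to y -443 mm, with the sprung arm above it
- dial (a joint): angle of the time dial, rad, 0 to 4.71 (hard stops), growing CLOCKWISE seen from above; the pointer's direction in the sealer's frame, anticlockwise from its x, is 2.356 - value. Friction 0.05 N m (about 3 N at the pointer's side); it stays where it is left. It starts between 0 and 0.9; the red line is always clockwise of it, 0.6 rad or more
- pointer_tip (a point): pointed end of the dial's upright black bar, 29 mm from the axis, 106 mm above the bench; x is the pointing direction, z up; it turns with the dial. The bar is 13 mm wide over its cheeks from 19 mm behind the axis to 22 mm ahead, then a 6 mm rib to the tip; top at 117 mm, with a white stripe from axis to tip. It stands on a round skirt, radius 26 mm, top 95 mm above the bench
- red_mark (a point): point on the red line (14 x 4 mm, radial) painted on the white scale plate, 34 mm from the dial's axis, 88 mm above the bench; its x axis points outward from the dial's axis. It does not turn with the dial
- dial_axis (a point): point on the dial's vertical axis at the white scale plate (radius 45 mm, black lines), 86.5 mm above the bench
- rocker (a joint): angle of the black power rocker, rad: 0 = off (green-dotted end up), 0.40 = on (that end fully down, hard stop). About 3 N on its end moves it; it stays where it is left. V-shaped, 36 mm long in the sealer's x, 22 mm wide, in a bezel with its top 88 mm above the bench; it pivots about x 0, z 90 mm; the green-dotted half is the one towards the sealer's -x
- rocker_on_end (a point): top of the outer end of the rocker's green-dotted half, 17 mm to the sealer's -x of the pivot; about 101 mm above the bench when off, about 94 mm when on, where that half's face lies level
- press_arm (a joint): the sealer's sealing arm, rad: 0 = up, held there by a spring, 0.30 = pressed down on the jaw (would fire the heater). Pivots 120 mm to the -y of the sealer's origin, 100 mm up, and rises away from the housing
- press_handle (a point): top of the sealing arm's black handle, 345 mm from its pivot, about 250 mm above the bench
- jar_red: jar of red sauce with black lid, radius 33 mm, 85 mm tall, loose; origin under its centre, z up
- jar_honey: jar of honey with brass lid, radius 33 mm, 85 mm tall, loose; origin under its centre, z up
- oil_bottle: green oil bottle, radius 29 mm, 207 mm tall, loose; origin under its centre, z up
- tape_roll: yellow tape roll lying flat, radius 50 mm, 48 mm tall, loose; origin under its centre
- carton: small closed brown carton 120 x 90 x 60 mm, loose; origin under its centre
- paint_pen: red paint pen with white cap, 121 mm long along its x, 14 mm thick, lying loose; origin below its middle
- box_cutter: yellow box cutter, 150 x 24 x 20 mm, lying loose along its x; origin below its middle

How it is judged:
At the end, for the whole second after the job is handed in: The pointer's direction passes within 3 mm (about 5 degrees) of the red mark, on the pointed end's side, and the dial is at rest; the rocker's green-dotted end is down (at least 0.32 of its 0.40 rad); the sealing arm is up; none of the seven loose things has moved 15 mm (y of red_mark in the frame of pointer_tip between -0.003 and 0.003 m and x of red_mark in the frame of pointer_tip above -0.005 m and velocity of joint dial between -0.05 and 0.05 rad/s and value of joint rocker above 0.32 rad and value of joint press_arm below 0.1 rad and distance of each of jar_red, jar_honey, oil_bottle, tape_roll, carton, paint_pen, box_cutter from where it was at the start of the episode below 0.015 m); the robot touches nothing.
It fails at once if the pointer is pinched: both cheeks of its bar are pressed by the fingers at once (contact force between the fingers and dial_c2 above 1.5 N and contact force between the fingers and dial_c3 above 1.5 N).
It fails at once if the sealing arm is pushed down (value of joint press_arm above 0.1 rad).
It fails at once if a loose thing is lifted, carried or knocked away (moved 15 mm) (not (distance of each of jar_red, jar_honey, oil_bottle, tape_roll, carton, paint_pen, box_cutter from where it was at the start of the episode below 0.015 m)).
It also fails if it takes over 54 s, if anything falls off the work surface, if the arm or the gripper's body presses on something with over 40 N, if the wrist force passes 120 N, or if a joint passes its speed limit or range.

ROBOT

A 6-joint arm with a two-finger parallel gripper is mounted at the origin on the work surface. World frame = base frame: x ahead of the robot, y to its left, z up, the work surface at z = 0. Lengths are in m, angles in rad, forces in N, time in s.
With the tool pointing down it reaches from about 0.325 to 0.75 m from the base axis. Payload 7.6 kg.
Tool frame: the origin (TCP) lies midway between the tips of the shut fingers; the grasp point (between the pads) lies 19 mm behind it; z points along the fingers, y is the line along which they close (so a half turn about z gives the same grasp; the last joint's range is limited). The gripper opens to 85 mm and grips with 20 to 120 N. Pads are 22 mm wide; open, the fingers measure 114 mm over their backs; the gripper's body (76 mm by 85 mm) begins 54 mm behind the grasp point. The pads swing forward as they close: fully open they stand 13 mm farther back than shut.
Start: joints at [-1.315, 0.052, 1.401, -0, 1.689, -0.07], TCP at [0.168, -0.497, 0.231] pointing down, gripper open.
Joint ranges: [-2.9, 2.9], [-0.91, 2.17], [0.12, 2.37], [-1.06, 4.2], [0.26, 2.73], [-2.93, 2.93]. Speed limits (rad/s): [2.57, 2.57, 3.01, 3.14, 3.14, 3.14].

INTERFACE

Orientations are given as [roll, pitch, yaw] about the fixed x, y, z axes, in that order (R = Rz(yaw) Ry(pitch) Rx(roll)).
In Python, from plant import env gives the robot as it stands.
- The arm moves only by the tool play_rows, never from a script. Its argument "commands" is text: rows parted by semicolons, each of 7 numbers parted by spaces: the shift along the tool's x, y, z in m, then the turn, a rotation vector about the tool's x, y, z in rad, then the opening, from 0 (shut) to 1 (fully open). A call has 1 to 5 rows; each row is the pose to reach, as a shift and turn from the pose commanded when the call began, along the tool's axes at that moment; what a row does not reach only later rows make up. A row lasts 1/8 s, in which the tool goes at most 62.5 mm and 10.7 degrees, less where a joint would pass 70% of its speed; a pose out of reach is approached as far as the arm can. A call with a gripper value outside its range is refused whole. The fingers move at their own pace and stop on an object; "newtons" is the grip in N (left out, the last holds). Time passes only in rows, so rows that repeat a pose let the fingers close. It gives the time, the measured TCP pose, the force, the opening and the grip force at its end, in the units of the state.
- env.state(): the state, without advancing time (a new reading comes with each control period).
- env.grab_frame(name): name is "scene" or "top" or "wrist"; returns (picture, depth): 400x640x3 uint8, red, green, blue; 400x640 float32, m along the optical axis (not along the pixel's ray), 0 where there is no reading.
- env.calibration(name): a dict with "vfov" (degrees; the focal length in pixels is half the picture's height over the tangent of half this angle, whatever the lens; pixels are square), "cx", "cy" (the principal point, pixels), "dist_coeffs" ([k1, k2, p1, p2, k3] as OpenCV has them; the pictures are not rectified), "eye" and "rotation" of the camera in the world; the wrist camera has in their place "tool_from_camera" (4x4, takes a point from camera to tool coordinates, whose origin is the TCP and whose axes are the flange's). Camera axes: x right, y down, z forward; pixel columns grow to the right and rows downward; lengths in m; the calibration is good to about 2 mm. A picture is of the moment at which its call begins: read the wrist's pose just before it. calibration takes no time and is no camera call.
- env.hand_in(): hands the job in; it is judged then, once.
The state is a dict: "time": time; "qpos": joint angles; "joint_velocities": joint speeds; "joint_torque": joint torques, N m; "tool_pos": TCP position; "tcp_rot": TCP orientation; "contact_force": force on the tool from outside, world axes, zero at the start; "wrist_torque": the same for the moment, N m; "width": opening from 0.0 (shut) to 1.0 (fully open); "grip_force": force on a finger pad.
Only numpy, scipy, OpenCV 4.12 (cv2) and the standard library are available. Lean on these libraries where they do the work, as an engineer would, in place of code of your own. Each camera call takes 0.05 s, during which the arm holds its last target. There are 200 camera calls.

## Working session

There is one attempt and no reset: what is moved stays moved. The work goes in short steps, Python scripts to look and compute and a tool call to move; the robot and the scene stay as the last step left them, time stands still between calls to the robot, and variables do not carry over. Pictures are saved under pics/ and viewed, at most 10 in all, crops included, and the job is handed in when it is done.

Besides the shell and the picture viewer there is one more tool, called after "Call:" as name(argument=value, ...) on one line, values as JSON. play_rows: Moves the arm, as the interface text tells. Its arguments: {"type":"object","properties":{"commands":{"type":"string"},"newtons":{"type":"number"}},"required":["commands"]}

```bash
mkdir -p pics; cat > h.py <<'E'
import numpy as np, cv2
from plant import env
def K(c):
    f=200/np.tan(np.radians(c['vfov'])/2); return np.array([[f,0,c['cx']],[0,f,c['cy']],[0,0,1.]])
def cam(name,s=None):
    c=env.calibration(name)
    if name!='wrist': return c,np.array(c['eye']),np.array(c['rotation']).reshape(3,3)
    from scipy.spatial.transform import Rotation as R
    s=s or env.state(); T=np.eye(4); T[:3,:3]=R.from_euler('xyz',s['tcp_rot']).as_matrix(); T[:3,3]=s['tool_pos']
    M=T@np.array(c['tool_from_camera']); return c,M[:3,3],M[:3,:3]
def onplane(name,px,z,s=None):
    c,e,R=cam(name,s); px=np.array(px,float).reshape(-1,1,2)
    u=cv2.undistortPoints(px,K(c),np.array(c['dist_coeffs'],float))[:,0]
    d=np.c_[u,np.ones(len(u))]@R.T
    return e+d*((z-e[2])/d[:,2])[:,None]
def proj(name,P,s=None):
    c,e,R=cam(name,s); p=(np.array(P,float).reshape(-1,3)-e)@R
    return cv2.projectPoints(p.reshape(-1,1,3),np.zeros(3),np.zeros(3),K(c),np.array(c['dist_coeffs'],float))[0][:,0]
E
python3 - <<'E'
from h import *
print(env.state())
for n in ('scene','top','wrist'):
    p,d=env.grab_frame(n); cv2.imwrite(f'pics/{n}0.png',p[:,:,::-1]); np.savez(f'pics/{n}0.npz',p=p,d=d)
    c=env.calibration(n); print(n,c)
a=cv2.imread('pics/top0.png');b=cv2.imread('pics/scene0.png')
cv2.imwrite('pics/both.png',cv2.resize(np.vstack([a,b]),(480,600)))
E
```

```text
{'time': 0.0, 'qpos': array([-1.31530638e+00,  5.28486501e-02,  1.40175071e+00, -2.87055368e-05,
        1.68859478e+00, -7.02819671e-02]), 'joint_velocities': array([ 4.16325074e-04, -8.03028030e-05,  6.23553985e-04,  1.09192758e-03,
        2.30492610e-03,  9.38812707e-04]), 'joint_torque': array([ 6.61904651e-04, -3.81664145e+01, -3.60185909e+01, -5.63651525e-06,
        6.17233876e-03, -7.16236116e-06]), 'tool_pos': array([ 0.1679663 , -0.49708094,  0.23045309]), 'tcp_rot': array([-3.13999312e+00, -8.40210951e-05,  3.25768500e-01]), 'contact_force': array([-0.19377728,  0.70645267, -0.10991861]), 'wrist_torque': array([-0.0103954 , -0.02084976,  0.02763683]), 'grip_force': 0.0, 'width': 1.0006575307962828}
scene {'vfov': 52.674816657743534, 'cx': 319.04290113280837, 'cy': 206.55772345386904, 'dist_coeffs': array([0.02649991, 0.        , 0.        , 0.        , 0.        ]), 'eye': array([0.99422181, 0.76032548, 1.0340742 ]), 'rotation': array([-2.35842542,  0.02042555,  2.56732179])}
top {'vfov': 49.86621134946127, 'cx': 319.8575480127171, 'cy': 197.8617221725545, 'dist_coeffs': array([-0.11099425,  0.        ,  0.        ,  0.        ,  0.        ]), 'eye': array([0.44768841, 0.05583114, 1.26597689]), 'rotation': array([-3.03096122, -0.02747732, -1.54099282])}
wrist {'vfov': 68.07084489130489, 'cx': 323.63800632479706, 'cy': 200.6260083458505, 'dist_coeffs': array([-0.00037908,  0.        ,  0.        ,  0.        ,  0.        ]), 'tool_from_camera': array([[ 5.91299624e-06, -9.62495415e-01, -2.71297947e-01,
         6.78035091e-02],
       [ 9.99999903e-01, -1.14066707e-04,  4.26474582e-04,
         2.07115459e-04],
       [-4.41425893e-04, -2.71297923e-01,  9.62495321e-01,
        -1.41817194e-01],
       [ 0.00000000e+00,  0.00000000e+00,  0.00000000e+00,
         1.00000000e+00]])}
```

View pics/top0.png

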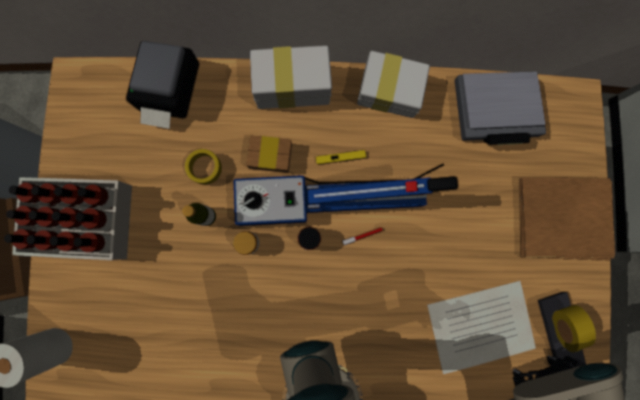

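View pics/scene0.png

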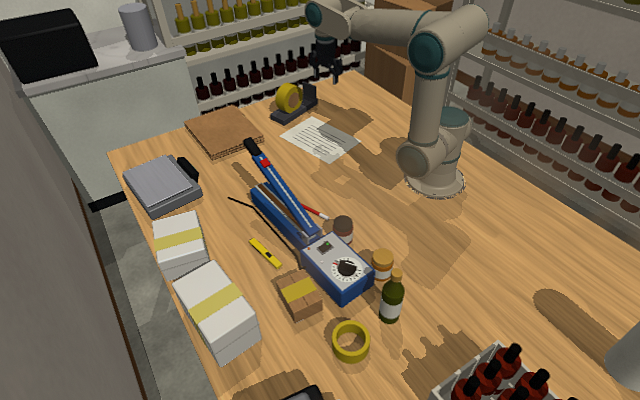

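The top view shows the dial at about (254,200), the rocker at (290,198) and the beam running to the right (-y). The camera rotation is given as roll-pitch-yaw, so I'll fix the helper for that.

```bash
sed -i "s/np.array(c\['rotation'\]).reshape(3,3)/R.from_euler('xyz',c['rotation']).as_matrix()/; s/^    from scipy.*//; s/^import numpy/from scipy.spatial.transform import Rotation as R\nimport numpy/" h.py; sed -i '/^def cam/,/^def onplane/{s/R\.from/Ro.from/g}; s/Rotation as R$/Rotation as Ro/' h.py
python3 - <<'E'
from h import *
z=np.load('pics/top0.npz');p=z['p'];d=z['d']
for n,px,h in (('dial',(254,200),.0865),('rocker',(290,198),.09),('bottle',(200,214),.1),('honey',(244,243),.085),('red',(309,238),.085)):
    print(n,onplane('top',px,h)[0].round(4))
hsv=cv2.cvtColor(p,cv2.COLOR_RGB2HSV)
# deck: light grey region
m=((hsv[...,1]<60)&(hsv[...,2]>90)).astype(np.uint8); m[:170]=0;m[232:]=0;m[:,:225]=0;m[:,312:]=0
r=cv2.minAreaRect(cv2.findNonZero(m)); print(r, m.sum())
b=cv2.boxPoints(r); w=onplane('top',b,.085); print(w.round(4)); print('centre',w.mean(0))
e=w[[0,1,2,3]]; print(np.linalg.norm(np.diff(e,axis=0),axis=1))
print('depth height check',d[200,240],d[190,275])
crop=p[165:255,180:330,::-1]; cv2.imwrite('pics/crop0.png',cv2.resize(crop,None,fx=5,fy=5,interpolation=cv2.INTER_CUBIC))
E
```

```text
dial [0.5678 0.2085 0.0865]
rocker [0.5762 0.1094 0.09  ]
bottle [0.5233 0.3523 0.1   ]
honey [0.4491 0.2307 0.085 ]
red [0.4684 0.0537 0.085 ]
((273.0411376953125, 199.32293701171875), (41.49816131591797, 75.15612030029297), 87.1375961303711) 2253
[[0.6205 0.2655 0.085 ]
 [0.6379 0.0577 0.085 ]
 [0.523  0.0483 0.085 ]
 [0.5059 0.2539 0.085 ]]
centre [0.57184311 0.15633879 0.085     ]
[0.20848376 0.11535472 0.20628621]
depth height check 1.18118 1.1885822
```

View pics/crop0.png

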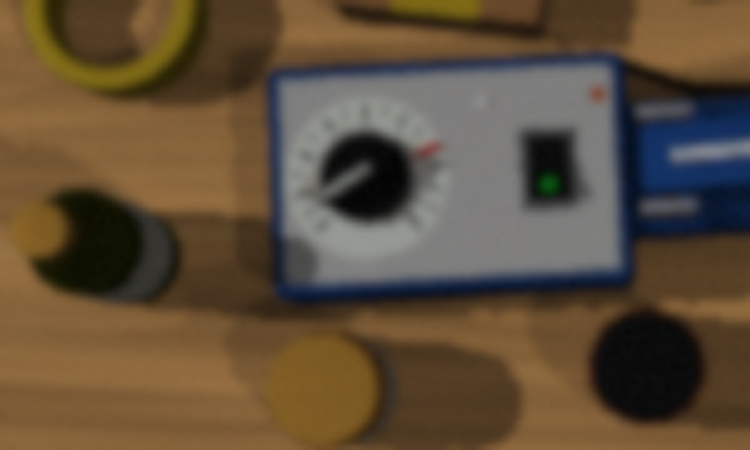

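The crop shows:
- Stripe tip at lower left, around (325,195).
- Dial centre about (370,174).
- Red mark at (428,150).
- Green dot at (548,184), on the robot's side.

So the pointer must turn about 180° clockwise through the far side. I'll move the wrist camera over it.

Call:
play_rows(commands="0 0 -0.06 0 0 0 1; 0.05 -0.03 -0.07 0 0 -0.15 1; 0.10 -0.07 -0.07 0 0 -0.3 1; 0.15 -0.11 -0.07 0 0 -0.45 1; 0.195 -0.145 -0.07 0 0 -0.6 1")

```text
time: 0.78
tool_pos: [0.307, -0.2958, 0.3011]
tcp_rot: [3.142, -0.0, 0.93]
contact_force: [-0.2, -0.1, 0.5]
width: 1.001
grip_force: 0.0
```

Call:
play_rows(commands="0.05 -0.002 0 0 0 -0.18 1; 0.10 -0.004 0 0 0 -0.36 1; 0.15 -0.006 0 0 0 -0.54 1; 0.20 -0.008 0 0 0 -0.72 1; 0.25 -0.01 0 0 0 -0.9 1")

```text
time: 1.4
tool_pos: [0.4493, -0.0902, 0.3011]
tcp_rot: [-3.141, 0.0, 1.832]
contact_force: [0.1, 0.1, 0.2]
width: 1.004
grip_force: 0.0
```

Call:
play_rows(commands="0.035 0.04 0 0 0 -0.18 1; 0.07 0.08 0 0 0 -0.36 1; 0.105 0.12 0 0 0 -0.54 1; 0.14 0.16 0 0 0 -0.72 1; 0.17 0.2 0 0 0 -0.9 1")

```text
time: 2.02
tool_pos: [0.6, 0.1249, 0.3009]
tcp_rot: [-3.141, -0.0, 2.732]
contact_force: [-0.1, -0.0, 0.3]
width: 1.0
grip_force: 0.0
```

Call:
play_rows(commands="0 0.01 0.05 0 0 -0.15 1; -0.01 0.02 0.1 0 0 -0.3 1; -0.01 0.04 0.1 0 0 -0.41 1; -0.01 0.04 0.1 0 0 -0.41 1")

```text
time: 2.52
tool_pos: [0.6245, 0.1564, 0.2001]
tcp_rot: [-3.141, -0.002, 3.136]
contact_force: [-0.5, -0.9, 0.8]
width: 1.003
grip_force: 0.0
```

```bash
python3 - <<'E'
from h import *
s=env.state(); print(s['tool_pos'],s['tcp_rot'],s['qpos'])
p,d=env.grab_frame('wrist'); np.savez('pics/w1.npz',p=p,d=d,pos=s['tool_pos'],rot=s['tcp_rot'])
cv2.imwrite('pics/w1.png',p[:,:,::-1])
E
```

```text
[0.62453261 0.15643478 0.20014845] [-3.14121752e+00 -1.68544716e-03  3.13615729e+00] [ 1.88107347e-01  4.02702319e-01  1.05697998e+00 -4.42396948e-05
  1.68363649e+00 -1.37725888e+00]
```

View pics/w1.png

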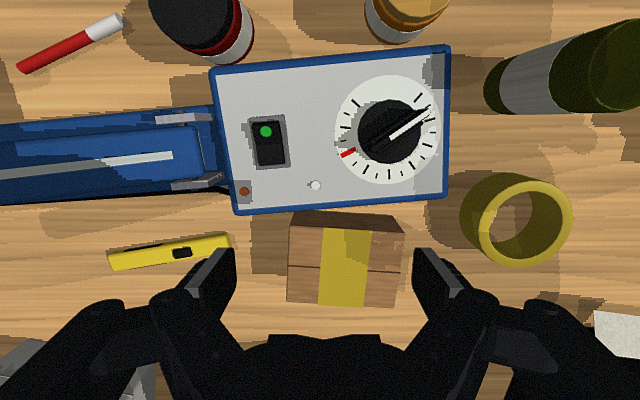

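The wrist view shows:
- Dial plate around (386,131), stripe from (390,138) to (430,111).
- Red line at (348,153).
- Green dot at (266,131) and deck corners.

I'll measure these.

```bash
cat > m.py <<'E'
from h import *
def measure(f):
    z=np.load(f); p=z['p']; s=dict(tool_pos=z['pos'],tcp_rot=z['rot']); hsv=cv2.cvtColor(p,cv2.COLOR_RGB2HSV); H,S,V=[hsv[...,i].astype(int) for i in range(3)]
    return p,s,H,S,V
E
python3 - <<'E'
from m import *
p,s,H,S,V=measure('pics/w1.npz')
def reg(m,x0,x1,y0,y1):
    o=np.zeros_like(m); o[y0:y1,x0:x1]=m[y0:y1,x0:x1]; return o
def pts(m): return np.argwhere(m)[:,::-1].astype(float)
red=reg((S>140)&((H<8)|(H>172))&(V>90),330,365,140,165)
rp=pts(red); R=onplane('wrist',rp,.088,s); rm=R[:,:2].mean(0); print('red',len(rp),rp.mean(0),rm)
g=reg((H>45)&(H<80)&(S>120),250,285,110,150); gp=pts(g); print('green',gp.mean(0),onplane('wrist',gp.mean(0),.100,s))
# plate: bright white
w=reg((S<25)&(V>225),320,442,65,200).astype(np.uint8)
n,l,st,_=cv2.connectedComponentsWithStats(cv2.morphologyEx(w,cv2.MORPH_CLOSE,np.ones((5,5))))
k=1+np.argmax(st[1:,4]); c=max(cv2.findContours((l==k).astype(np.uint8),0,1)[0],key=cv2.contourArea)
P=onplane('wrist',cv2.convexHull(c)[:,0].astype(float),.0865,s)[:,:2]
(cx,cy),rr=cv2.minEnclosingCircle(P.astype(np.float32)); print('plate',st[k],cx,cy,rr)
# deck quad: blue border outer
bl=reg((H>100)&(H<125)&(S>120),200,460,30,225)
q=reg((S<40)&(V>150),205,450,45,215).astype(np.uint8); n,l,st,_=cv2.connectedComponentsWithStats(q); k=1+np.argmax(st[1:,4])
hull=cv2.convexHull(max(cv2.findContours((l==k).astype(np.uint8),0,1)[0],key=cv2.contourArea))
W=onplane('wrist',hull[:,0].astype(float),.085,s)[:,:2]; r=cv2.minAreaRect((W*1000).astype(np.float32)); print('deck',r)
# stripe
C=np.array([cx,cy])
st_=reg((S<60)&(V>150),380,440,95,150)
sp=onplane('wrist',pts(st_),.117,s)[:,:2]; dd=np.linalg.norm(sp-C,axis=1); sp=sp[dd<.031]; 
print('stripe n',len(sp)); vx,vy,x0,y0=cv2.fitLine((sp*1000).astype(np.float32),cv2.DIST_HUBER,0,.01,.01).ravel(); u=np.array([vx,vy]); 
if u@(sp.mean(0)-C)<0:u=-u
print('u',u,np.degrees(np.arctan2(u[1],u[0])),'offset of axis from stripe',np.cross(u,C-np.array([x0,y0])/1000), 'range',((sp-C)@u).min(),((sp-C)@u).max())
v=rm-C; print('red dist',np.linalg.norm(v),'ang',np.degrees(np.arctan2(v[1],v[0])))
E
```

```text
red 75 [347.62666667 152.04      ] [0.58352794 0.17643446]
green [265.88461538 130.8       ] [[0.56506406 0.11011945 0.1       ]]
plate [371  91  63  49 420] 0.5495427846908569 0.22109803557395935 0.02741018868982792
deck ((570.6143798828125, 164.88946533203125), (113.64924621582031, 183.63864135742188), 4.808742046356201)
stripe n 1386
u [0.8000034  0.59999543] 36.869568 offset of axis from stripe -0.0019211495198643291 range -0.022398549308471478 0.030985464801705016
red dist 0.05612330570195763 ang -52.73197622397766<stdin>:26: DeprecationWarning: Arrays of 2-dimensional vectors are deprecated. Use arrays of 3-dimensional vectors instead. (deprecated in NumPy 2.0)
```

```bash
cat > rect.py <<'E'
from m import *
# rectified view of plane z: columns=+y reversed (left=+y), rows up=+x ; 0.25 mm/px around (X0,Y0)
def rect(f,z,X0,Y0,n=480,k=.00025):
    p,s,*_=measure(f); i=np.arange(n)-n/2; cc,rr=np.meshgrid(i,i)
    P=np.stack([X0-rr*k,Y0-cc*k,np.full_like(cc,z)],-1).reshape(-1,3)
    m=proj('wrist',P,s).reshape(n,n,2).astype(np.float32)
    return cv2.remap(p,m[...,0],m[...,1],cv2.INTER_LINEAR)
E
python3 - <<'E'
from rect import *
X0,Y0=.568,.208
a=rect('pics/w1.npz',.0865,X0,Y0); b=rect('pics/w1.npz',.117,X0,Y0)
g=cv2.medianBlur(cv2.cvtColor(a,cv2.COLOR_RGB2GRAY),7)
for lo,hi in ((160,200),(90,120)):
    for gg in (g,):
        c=cv2.HoughCircles(gg,cv2.HOUGH_GRADIENT_ALT if 0 else cv2.HOUGH_GRADIENT,1,60,param1=60,param2=15,minRadius=lo,maxRadius=hi)
        if c is not None:
            for x,y,r in c[0][:3]: print(lo,'centre',X0-(y-240)*.00025,Y0-(x-240)*.00025,'r',r*.25)
o=np.hstack([a,b])[:,:,::-1]; cv2.imwrite('pics/r1.png',cv2.resize(o,(800,400)))
E
```

```text
160 centre 0.56687504 0.209875 r 44.725
160 centre 0.51187503 0.210875 r 47.9
90 centre 0.567125 0.210875 r 26.475
90 centre 0.575625 0.252125 r 28.2
90 centre 0.55037504 0.21862501 r 25.95
```

View pics/r1.png

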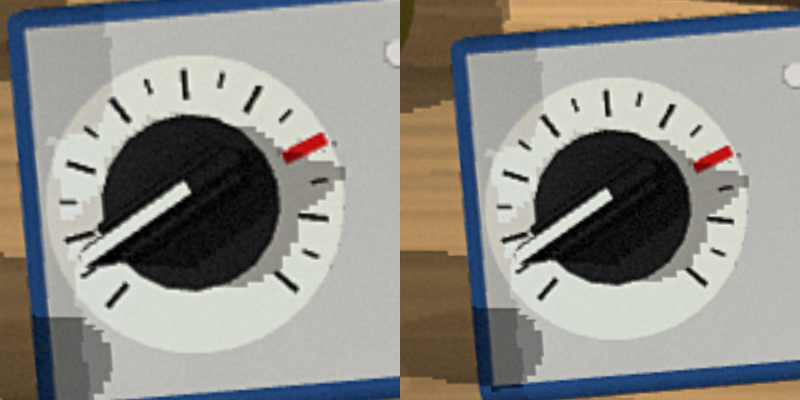

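The plate circle fits: radius 44.7 mm, axis (0.567, 0.210). That agrees with the deck centre to under 1 mm. The stripe is at about 127° in world and the red line at about -64°, so the turn is about 191° clockwise. I'll close the fingers and go to the counter-clockwise side of the pointer.

Call:
play_rows(commands="0.03 0.015 0 0 0 -0.16 0; 0.06 0.03 0 0 0 -0.32 0; 0.0915 0.0486 0 0 0 -0.48 0; 0.0915 0.0486 0.03 0 0 -0.655 0; 0.0915 0.0486 0.05 0 0 -0.655 0", newtons=30)

```text
time: 3.2
tool_pos: [0.5332, 0.2044, 0.1517]
tcp_rot: [-3.141, 0.002, -2.493]
contact_force: [0.4, -0.6, 0.1]
width: -0.0
grip_force: 0.0
```

Call:
play_rows(commands="0 0 0.01 0 0 0 0; 0 0 0.01 0 0 0 0; 0 0 0.01 0 0 0 0")

```text
time: 3.58
tool_pos: [0.5341, 0.2048, 0.1426]
tcp_rot: [-3.141, 0.002, -2.493]
contact_force: [-0.2, -0.6, 0.2]
width: -0.003
grip_force: 0.0
```

```bash
python3 - <<'E'
from h import *
s=env.state(); print(s['tool_pos'],s['tcp_rot'],s['width'])
p,d=env.grab_frame('wrist'); np.savez('pics/w2.npz',p=p,d=d,pos=s['tool_pos'],rot=s['tcp_rot'])
cv2.imwrite('pics/w2.png',p[:,:,::-1])
a=np.array([.567,.210]);t=np.radians(127.4);u=np.array([np.cos(t),np.sin(t)])
print('proj tip, axis at .117, TCP',proj('wrist',[[*(a+.029*u),.117],[*a,.117],s['tool_pos']],s))
E
```

```text
[0.53406052 0.20476098 0.14261858] [-3.14075665e+00  1.92974965e-03 -2.49320381e+00] -0.0030856047021415403
proj tip, axis at .117, TCP [[344.59802431 279.00736079]
 [298.88978381 279.16114107]
 [323.61432325 254.94468255]]
```

View pics/w2.png

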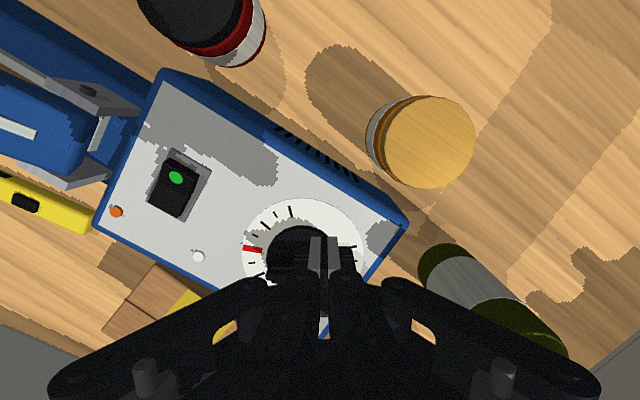

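The shut fingertips sit at about (323,245), only about 14 mm wide together, and the projected TCP agrees. The finger is on the correct side of the bar, so I'll descend and approach.

Call:
play_rows(commands="0 0 0.02 0 0 0 0; 0 0 0.04 0 0 0 0; 0 0 0.04 0 0 0 0; -0.006 0 0.04 0 0 0 0; -0.012 0 0.04 0 0 0 0")

```text
time: 4.25
tool_pos: [0.544, 0.2125, 0.1027]
tcp_rot: [-3.141, 0.002, -2.492]
contact_force: [-0.2, -0.2, -0.0]
width: -0.006
grip_force: 0.0
```

Call:
play_rows(commands="-0.0024 0.0022 0 0 0 0.14 0; -0.0051 0.0041 0 0 0 0.28 0; -0.008 0.0055 0 0 0 0.42 0; -0.0111 0.0066 0 0 0 0.56 0; -0.0143 0.0072 0 0 0 0.70 0")

```text
time: 4.88
tool_pos: [0.5502, 0.227, 0.1023]
tcp_rot: [3.141, 0.0, 3.087]
contact_force: [-3.3, 0.3, 1.7]
width: 0.002
grip_force: 1.7
```

Contact is made (about 3.3 N, as expected) and the geometry holds. I'll continue the sweep.

Call:
play_rows(commands="-0.0024 0.0022 0 0 0 0.14 0; -0.0051 0.0041 0 0 0 0.28 0; -0.008 0.0055 0 0 0 0.42 0; -0.0111 0.0066 0 0 0 0.56 0; -0.0143 0.0072 0 0 0 0.70 0")

```text
time: 5.5
tool_pos: [0.565, 0.2344, 0.1024]
tcp_rot: [3.14, -0.001, 2.387]
contact_force: [-1.9, 3.6, 1.1]
width: -0.003
grip_force: 2.0
```

Call:
play_rows(commands="-0.0024 0.0022 0 0 0 0.14 0; -0.0051 0.0041 0 0 0 0.28 0; -0.008 0.0055 0 0 0 0.42 0; -0.0111 0.0066 0 0 0 0.56 0; -0.0143 0.0072 0 0 0 0.70 0")

```text
time: 6.12
tool_pos: [0.5811, 0.2301, 0.1025]
tcp_rot: [3.138, -0.003, 1.687]
contact_force: [2.7, 5.2, -0.3]
width: 0.001
grip_force: 2.3
```

Call:
play_rows(commands="-0.0024 0.0022 0 0 0 0.14 0; -0.0051 0.0041 0 0 0 0.28 0; -0.008 0.0055 0 0 0 0.42 0; -0.0111 0.0066 0 0 0 0.56 0; -0.0143 0.0072 0 0 0 0.70 0")

```text
time: 6.75
tool_pos: [0.5905, 0.2162, 0.1026]
tcp_rot: [3.139, -0.004, 0.987]
contact_force: [3.8, 2.2, -1.0]
width: 0.001
grip_force: 2.7
```

Call:
play_rows(commands="-0.0012 0.0012 0 0 0 0.08 0; -0.0027 0.0024 0 0 0 0.16 0; -0.0044 0.0034 0 0 0 0.24 0; -0.0061 0.0045 0 0 0 0.32 0; -0.0061 0.0045 0 0 0 0.32 0")

```text
time: 7.38
tool_pos: [0.5909, 0.2083, 0.1025]
tcp_rot: [3.14, -0.004, 0.67]
contact_force: [4.7, 2.5, -1.3]
width: -0.001
grip_force: 2.5
```

Call:
play_rows(commands="0.012 0 0 0 0 0 0; 0.02 0 -0.03 0 0 0 0; 0.04 0 -0.07 0 0 0 0; 0.055 0 -0.09 0 0 0 0; 0.055 0 -0.09 0 0 0 0")

```text
time: 8.0
tool_pos: [0.6336, 0.2425, 0.1936]
tcp_rot: [3.14, -0.004, 0.671]
contact_force: [-0.5, -0.2, -0.4]
width: -0.002
grip_force: 0.0
```

```bash
cat > look.py <<'E'
import sys
from rect import *
f=sys.argv[1]; s=env.state(); print(s['tool_pos'],s['tcp_rot'])
env_p,d=env.grab_frame('wrist'); np.savez(f'pics/{f}.npz',p=env_p,d=d,pos=s['tool_pos'],rot=s['tcp_rot'])
X0,Y0=.568,.208
a=rect(f'pics/{f}.npz',.0865,X0,Y0); b=rect(f'pics/{f}.npz',.117,X0,Y0)
cv2.imwrite(f'pics/{f}r.png',cv2.resize(np.hstack([a,b])[:,:,::-1],(800,400)))
w=lambda x,y:np.array([X0-(y-240)*.00025,Y0-(x-240)*.00025])
g=cv2.medianBlur(cv2.cvtColor(a,cv2.COLOR_RGB2GRAY),7)
c=cv2.HoughCircles(g,cv2.HOUGH_GRADIENT,1,60,param1=60,param2=15,minRadius=160,maxRadius=200)[0][0]; C=w(c[0],c[1]); print('axis',C,'r',c[2]*.25)
hsv=cv2.cvtColor(a,cv2.COLOR_RGB2HSV).astype(int); m=(hsv[...,1]>140)&((hsv[...,0]<8)|(hsv[...,0]>172))&(hsv[...,2]>90)
yy,xx=np.nonzero(m); k=np.hypot(xx-c[0],yy-c[1])<190; rp=np.array(w(xx[k],yy[k])); v=rp.mean(1)-C
ra=np.degrees(np.arctan2(v[1],v[0])); print('red n',k.sum(),'dist',np.hypot(*v),'angle',ra)
# stripe: bright component at z=.117, elongated, near axis
hs=cv2.cvtColor(b,cv2.COLOR_RGB2HSV); t=((hs[...,1]<70)&(hs[...,2]>130)).astype(np.uint8)
n,l,st,ce=cv2.connectedComponentsWithStats(t)
for i in range(1,n):
    if 250<st[i,4]<4000:
        P=np.argwhere(l==i); r=cv2.minAreaRect(P[:,::-1].astype(np.float32)); L,W=max(r[1]),min(r[1])
        if L*.25>15 and L/W>3:
            vx,vy,x0,y0=cv2.fitLine(P[:,::-1].astype(np.float32),cv2.DIST_HUBER,0,.01,.01).ravel()
            q=w(*ce[i])-C; u=np.array([-vy,-vx]); u=u if u@q>0 else -u
            print('stripe',L*.25,W*.25,'centre rel',q,'angle',np.degrees(np.arctan2(u[1],u[0])))
E
python3 look.py w3
```

```text
[0.63362053 0.24252756 0.19357603] [ 3.13993727 -0.00419302  0.67141963]
axis [0.56687504 0.209875  ] r 44.775
red n 0 dist nan angle nanlook.py:12: RuntimeWarning: Mean of empty slice.
  yy,xx=np.nonzero(m); k=np.hypot(xx-c[0],yy-c[1])<190; rp=np.array(w(xx[k],yy[k])); v=rp.mean(1)-C
  ret = um.true_divide(
```

View pics/w3r.png

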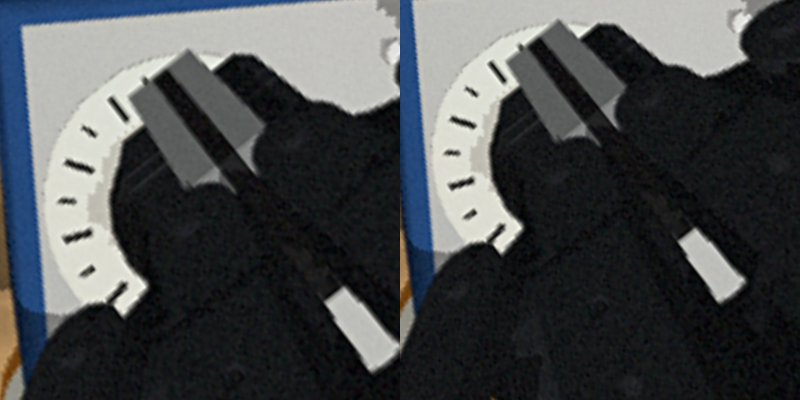

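The fingers hide the dial from this side. I'll shift so the dial lies on the camera's side.

Call:
play_rows(commands="-0.04 0 -0.01 0 0 0 0; -0.08 0 -0.01 0 0 0 0; -0.12 0 -0.01 0 0 0 0; -0.125 0 -0.01 0 0 0 0; -0.125 0 -0.01 0 0 0 0")

```text
time: 8.68
tool_pos: [0.5343, 0.1638, 0.2007]
tcp_rot: [-3.141, 0.001, 0.67]
contact_force: [-0.9, 1.0, -0.5]
width: -0.001
grip_force: 0.0
```

```bash
python3 look.py w4
```

```text
[0.53429998 0.16384617 0.20072466] [-3.14137679e+00  5.01173627e-04  6.70396775e-01]
axis [0.567125 0.210125] r 44.55
red n 778 dist 0.03750932622283481 angle -63.91352124283249
```

View pics/w4r.png

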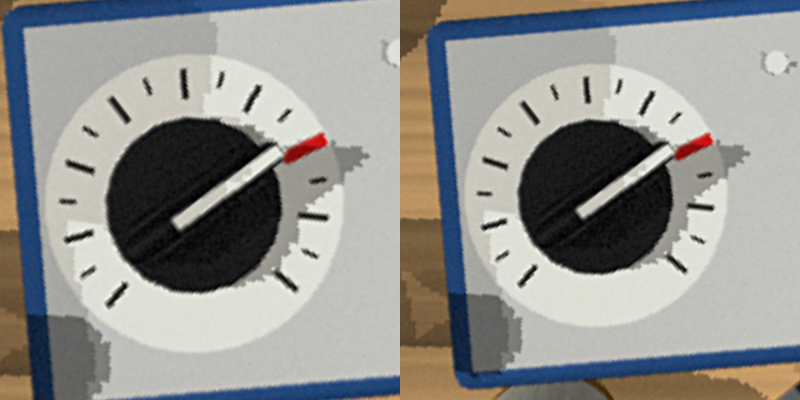

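The pointer now points up-right in the rectified view, a few degrees short (counter-clockwise) of the red line. I'll refine the angle.

```bash
cat > ang.py <<'E'
import sys
from rect import *
X0,Y0=.568,.208; C=np.array([.567,.210])
b=rect(f'pics/{sys.argv[1]}.npz',.117,X0,Y0); hs=cv2.cvtColor(b,cv2.COLOR_RGB2HSV)
yy,xx=np.nonzero((hs[...,1]<80)&(hs[...,2]>130)); P=np.c_[X0-(yy-240)*.00025,Y0-(xx-240)*.00025]-C
P=P[np.hypot(*P.T)<.021]
vx,vy,x0,y0=cv2.fitLine((P*1000).astype(np.float32),cv2.DIST_HUBER,0,.01,.01).ravel(); s=np.sign(vx*P.mean(0)[0]+vy*P.mean(0)[1])
print(len(P),'angle',np.degrees(np.arctan2(s*vy,s*vx)),'axis off mm',vx*y0-vy*x0)
E
python3 ang.py w4; python3 ang.py w1
```

```text
1494 angle -54.396180957762304 axis off mm -0.048399925
2484 angle 121.28491211981395 axis off mm 1.8906703
```

Call:
play_rows(commands="0.04 0 0 0 0 0 0; 0.085 0 0 0 0 0 0; 0.085 0 0.04 0 0 0 0; 0.085 0 0.08 0 0 0 0; 0.085 0 0.10 0 0 0 0")

```text
time: 9.35
tool_pos: [0.6003, 0.2171, 0.0976]
tcp_rot: [-3.14, 0.004, 0.671]
contact_force: [0.5, -0.2, 0.4]
width: -0.004
grip_force: 0.0
```

Call:
play_rows(commands="0 0 0 0 0 0 0; -0.007 0 0 0 0 0 0; -0.013 0 0 0 0 0 0; -0.015 0 0 0 0 0 0; -0.015 0 0 0 0 0 0")

```text
time: 9.98
tool_pos: [0.5906, 0.2077, 0.1033]
tcp_rot: [3.14, -0.005, 0.671]
contact_force: [4.0, 1.4, 1.4]
width: 0.0
grip_force: 2.2
```

Call:
play_rows(commands="-0.0007 0.0007 0 0 0 0.042 0; -0.0014 0.0014 0 0 0 0.083 0; -0.0021 0.0021 0 0 0 0.125 0; -0.0029 0.0027 0 0 0 0.166 0; -0.0029 0.0027 0 0 0 0.166 0")

```text
time: 10.6
tool_pos: [0.5899, 0.204, 0.1031]
tcp_rot: [3.141, -0.004, 0.505]
contact_force: [3.9, 1.5, 2.5]
width: 0.0
grip_force: 2.5
```

Back off, and look again from the clear side.

Call:
play_rows(commands="0.012 0 0 0 0 0 0; 0.02 0 -0.03 0 0 0 0; 0.02 0 -0.08 0 0 0 0; -0.02 0 -0.10 0 0 0 0; -0.07 0 -0.10 0 0 0 0")

```text
time: 11.22
tool_pos: [0.527, 0.1693, 0.2031]
tcp_rot: [3.141, -0.002, 0.506]
contact_force: [0.5, -0.6, 0.9]
width: 0.002
grip_force: 0.0
```

Call:
play_rows(commands="0 0 0 0 0 0 0; 0 0 0 0 0 0 0")

```text
time: 11.48
tool_pos: [0.5275, 0.1697, 0.2016]
tcp_rot: [3.141, -0.0, 0.505]
contact_force: [0.0, 0.0, -0.7]
width: 0.002
grip_force: 0.0
```

```bash
python3 look.py w5; python3 ang.py w5
```

```text
[0.527544   0.16968962 0.20159621] [ 3.14138410e+00 -1.56633830e-04  5.05038293e-01]
axis [0.56687504 0.210125  ] r 44.575
red n 801 dist 0.03761753094138081 angle -63.5107940038929
1509 angle -66.95944547462588 axis off mm 0.015567303
```

The pointer overshot by about 3.3° (about 2 mm), which is inside the limit but thin. I'll nudge it back from the clockwise side.

Call:
play_rows(commands="0.022 -0.001 0.02 0 0 0.046 0; 0.022 -0.001 0.06 0 0 0.046 0; 0.022 -0.001 0.09 0 0 0.046 0; 0.022 -0.001 0.0985 0 0 0.046 0; 0.022 -0.001 0.0985 0 0 0.046 0")

```text
time: 12.15
tool_pos: [0.5467, 0.1815, 0.103]
tcp_rot: [3.142, 0.0, 0.459]
contact_force: [0.3, 0.1, 1.4]
width: 0.002
grip_force: 0.0
```

Call:
play_rows(commands="0.006 0 0 0 0 0 0; 0.01 0 0 0 0 0 0; 0.012 0 0 0 0 0 0; 0.0139 0 0 0 0 0 0; 0.0139 0 0 0 0 0 0")

```text
time: 12.78
tool_pos: [0.5587, 0.1874, 0.1028]
tcp_rot: [3.141, 0.0, 0.459]
contact_force: [-0.1, -0.4, 0.3]
width: -0.001
grip_force: 0.2
```

Call:
play_rows(commands="0.0004 0 0 0 0 0 0; 0.0008 0 0 0 0 0 0; 0.0008 0 0 0 0 0 0")

```text
time: 13.15
tool_pos: [0.5593, 0.1875, 0.1028]
tcp_rot: [3.141, 0.0, 0.459]
contact_force: [-2.2, -2.4, 1.3]
width: 0.001
grip_force: 1.5
```

Call:
play_rows(commands="-0.006 0 0 0 0 0 0; -0.015 0 -0.03 0 0 0 0; -0.025 0 -0.07 0 0 0 0; -0.037 0 -0.10 0 0 0 0; -0.037 0 -0.10 0 0 0 0")

```text
time: 13.78
tool_pos: [0.527, 0.1716, 0.2058]
tcp_rot: [3.14, -0.006, 0.459]
contact_force: [0.1, -0.9, 0.2]
width: -0.001
grip_force: 0.0
```

```bash
python3 look.py w6; python3 ang.py w6
```

```text
[0.52700023 0.17163292 0.20584377] [ 3.14046963 -0.00625627  0.45885963]
axis [0.567125 0.209875] r 44.775
red n 762 dist 0.03731696288749159 angle -63.60551607267638
1532 angle -64.5969164616995 axis off mm 0.0021703243
```

View pics/w6r.png

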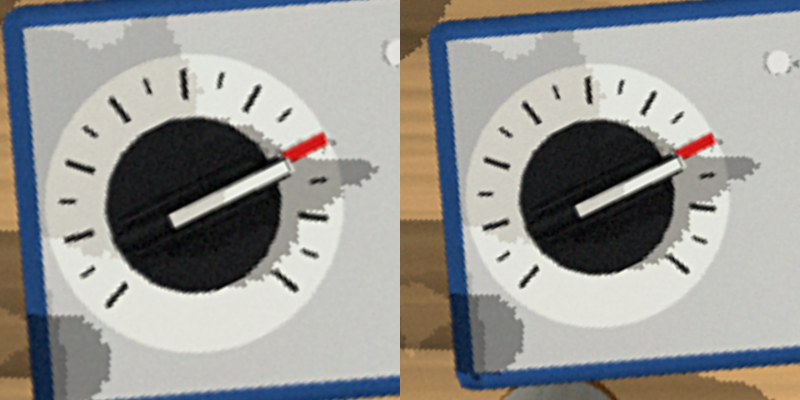

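The stripe lines up with the red line within about 1°. Next is the rocker: green end target at (0.5575, 0.109).

Call:
play_rows(commands="0 0.02 0 0 0 0.13 0; 0 0.05 0 0 0 0.26 0; -0.0004 0.0696 0.03 0 0 0.375 0; -0.0004 0.0696 0.07 0 0 0.375 0; -0.0004 0.0696 0.09 0 0 0.375 0")

```text
time: 14.45
tool_pos: [0.5549, 0.1084, 0.1078]
tcp_rot: [3.141, 0.007, 0.083]
contact_force: [0.3, 0.1, 0.2]
width: -0.001
grip_force: 0.0
```

Call:
play_rows(commands="0 0 0 0 0 0 0; 0 0 0.01 0 0 0 0; 0 0 0.015 0 0 0 0; 0 0 0.018 0 0 0 0; 0 0 0.018 0 0 0 0")

```text
time: 15.08
tool_pos: [0.5568, 0.1089, 0.0953]
tcp_rot: [-3.142, -0.001, 0.084]
contact_force: [-1.1, 0.1, 1.3]
width: 0.004
grip_force: 0.7
```

Call:
play_rows(commands="0 0 0.001 0 0 0 0; 0 0 0.002 0 0 0 0; 0 0 0.003 0 0 0 0; 0 0 0.0035 0 0 0 0; 0 0 0.0035 0 0 0 0")

```text
time: 15.7
tool_pos: [0.5569, 0.1089, 0.0938]
tcp_rot: [3.142, -0.001, 0.084]
contact_force: [-10.9, -1.5, 16.3]
width: 0.001
grip_force: 8.1
```

The hard stop was reached at 94 mm, as expected. I'll retreat and verify.

Call:
play_rows(commands="0 0 -0.01 0 0 0 0; 0 0 -0.05 0 0 0 0; 0 0 -0.1 0 0 0 0; -0.03 0 -0.12 0 0 0 0; -0.03 0 -0.12 0 0 0 0")

```text
time: 16.32
tool_pos: [0.5271, 0.1064, 0.2138]
tcp_rot: [-3.141, -0.005, 0.084]
contact_force: [0.3, 0.6, -0.5]
width: 0.002
grip_force: 0.0
```

```bash
python3 look.py w7; python3 ang.py w7; python3 - <<'E'
from rect import *
p=np.load('pics/w7.npz')['p']; s=env.state(); c=np.load('pics/w7.npz')['d']
u=proj('wrist',[[.575,.110,.095]],s)[0].astype(int); print(u)
x,y=u; a=p[max(0,y-60):y+60,max(0,x-80):x+80,::-1]
q=np.load('pics/w1.npz')['p'][85:205,190:350,::-1]
a=cv2.resize(a,(400,300)); q=cv2.resize(q,(400,300)); cv2.imwrite('pics/r7.png',np.vstack([np.hstack([a,q]),cv2.resize(p[:,:,::-1],(480,300))[:, :].copy() if 0 else np.hstack([cv2.resize(p[:,:,::-1],(480,300)),np.zeros((300,320,3),np.uint8)])]))
E
```

```text
[0.52707768 0.10639721 0.21375748] [-3.14146619 -0.00494106  0.08392672]
axis [0.567125 0.209625] r 44.575
red n 808 dist 0.03676921996575337 angle -63.49535665918365
stripe 34.11420440673828 3.859767436981201 centre rel [ 0.00480714 -0.01012036] angle -64.614815
4737 angle 103.82195064912283 axis off mm 2.0469222
[323 141]
```

View pics/r7.png

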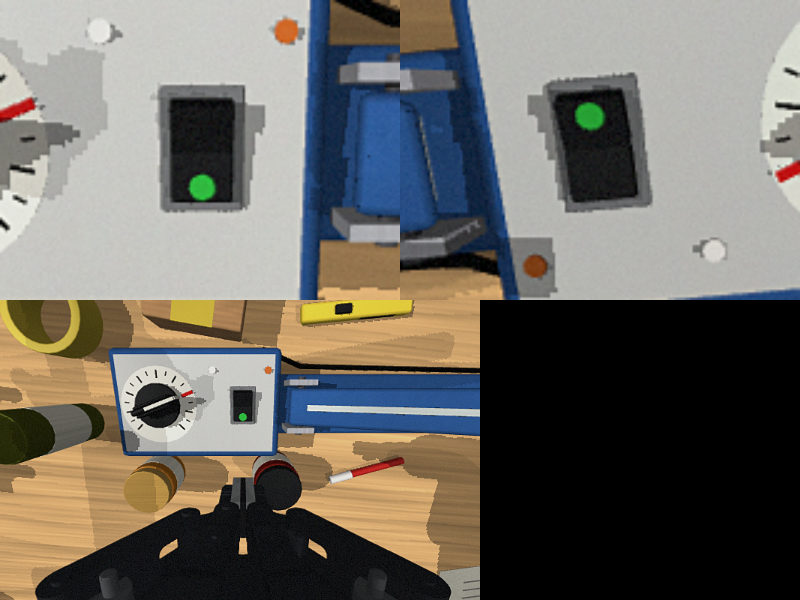

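The pressed green end lies level and the orange lamp is brighter than before. The stripe is at -64.6° against the red line at -63.5° (0.7 mm), and the loose items look undisturbed.

```bash
python3 -c "
from plant import env
print(env.hand_in())"
```

```text
the job is handed in; nothing more can be done
None
```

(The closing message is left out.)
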